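# Ease the spring clip off the wash-arm spindle with the forked wedge

### The arm

A 6-joint arm with a two-finger parallel gripper is mounted at the origin on the work surface. World frame = base frame: x ahead of the robot, y to its left, z up, the work surface at z = 0. Lengths are in m, angles in rad, forces in N, time in s.
With the tool pointing down it reaches from about 0.35 to 0.85 m from the base axis. Payload 8.1 kg.
Tool frame: the origin (TCP) lies at the very end of the fingers, on their centre line; the grasp point (between the pads) lies 19 mm behind it; z points along the fingers, y is the direction in which the jaws open and shut (so a half turn about z gives the same grasp; the last joint's range is limited). The gripper opens to 93 mm and grips with 3 to 60 N. Pads are 15 mm wide; open, the fingers measure 128 mm over their backs; the gripper's body (75 mm by 188 mm) begins 65 mm behind the grasp point.
Start: joints at [1.064, 0.13, 1.488, -0, 1.523, -0.085], TCP at [0.246, 0.547, 0.219] pointing down, gripper open.
Joint ranges: [-2.96, 2.96], [-0.89, 2.26], [0.02, 2.5], [-1.34, 4.48], [0, 2.73], [-2.66, 2.66]. Speed limits (rad/s): [2.39, 2.39, 2.79, 3.14, 3.14, 3.14].

### API

Orientations are given as a rotation vector (axis times angle).
In Python, from plant import robot gives the robot as it stands.
- The arm moves only by the shell command python3 -m inch 'ROWS' [FORCE]. ROWS is JSON, a list that holds one entry, the list of rows, each a list of 7 numbers: the shift along the tool's x, y, z in cm, then the turn, a rotation vector about the tool's x, y, z in degrees, then the gripper command: -1 is fully open, 1 is shut, values between are in proportion. A call has 1 to 5 rows; each row shifts and turns the commanded pose from where the row before left it, along the tool's axes as they then stand; what a row does not reach is not made up. A row lasts 1/10 s, in which the tool goes at most 50 mm and 8.59 degrees, less where a joint would pass 70% of its speed; a pose out of reach is approached as far as the arm can. A call with a gripper value outside its range is refused whole. The fingers move at their own pace and stop on an object; FORCE is the grip in N (left out, the last holds). Time passes only in rows, so rows that do not move let the fingers close. It gives the time, the measured TCP pose, the force and the opening at its end, in the units of the state.
- robot.read_state(): the state, without advancing time (a new reading comes with each control period).
- robot.read_camera(name): name is "side" or "top"; returns a dict with "image" (480x640x3 uint8, blue, green, red), "K" (3x3 intrinsics, pixels), "R" (3x3) and "t" (3): a world point X has camera coordinates R X + t. Camera axes: x right, y down, z forward; pixel columns grow to the right and rows downward; lengths in m; the calibration is good to about 2 mm. A picture is of the moment at which its call begins. There is no depth.
- robot.close_job(): hands the job in, once; it reports no verdict.
The state is a dict: "t": time; "q": joint angles; "dq": joint speeds; "joint_torque": joint torques, N m; "tool_pos": TCP position; "orientation": TCP orientation; "force": force on the tool from outside, world axes, zero at the start; "wrist_torque": the same for the moment, N m; "opening": finger opening in m.
Only numpy, scipy, OpenCV 4.12 (cv2) and the standard library are available. Lean on these libraries where they do the work, as an engineer would, in place of code of your own. Each camera call takes 0.05 s, during which the arm holds its last target. There are 200 camera calls.

### The job

The wash arm has to come off its spindle for descaling. Take the orange forked wedge, slide it along the top of the hub under the copper-coloured spring clip so that it spreads the clip and eases it up over the bead of the spindle - gently, never jamming or forcing the wedge against clip, hub or spindle, and keeping the fingers off the clip until it is free. Then put the clip in the white dish, lay the wedge back flat on the black mat, and leave everything else standing where it is.

Things in the scene. Friction and masses are not known exactly. Their poses are not given: they have to be found in the camera images.
- carrier: aluminium foot of a glasswasher's wash arm, 140 mm wide, fixed to the table, inlet pipe to its +x. Origin on the table under the axis of its upright steel spindle, which carries from below: the wash arm's hub, a white thrust washer (22 mm wide, from 74 to 78 mm height), a neck 16 mm wide where the clip sits, a half bead, and a 13 mm wide rod end that stops at 106.5 mm height
- rod_seat (a point): point on the spindle axis on top of the thrust washer, 78 mm above the table: here is the clip's origin while it is seated. Once the clip is over the bead its origin is 8 to 12 mm higher
- rod_bead (a point): point on the spindle axis at the height where the half bead is widest, 85.5 mm above the table. The bead stands out 2 mm from the neck at the sides, 4 mm at the front (the carrier's +x) and runs out flush with the neck at the back, where the clip's bridge is; it slopes in to the neck at 81 mm and to the rod end at 90 mm
- wash_arm: grey plastic wash arm on the spindle, 354 mm long, 34 mm wide: a round hub and two arms along its own +y and -y, their tops at 69 mm height (nozzles to 71.5 mm). Origin on the table under the spindle axis. It turns stiffly about the spindle (0.4 N m). Pressed or pushed by the wedge with more than 25 N it cracks
- hub_top (a point): centre of the hub's flat round top, 92 mm wide, 74 mm above the table: the wedge slides on it, into the 4 mm gap under the seated clip
- clip: copper-coloured E-shaped spring clip, 40 g, 4 mm thick, lying level round the spindle neck. Origin on the spindle axis at its underside; +x from its bridge (closed back) to its open mouth. Its two jaws run along x at y = 15.5 and -15.5 mm, 5 mm wide, to x = 11 mm; outer width 36 mm. A prong on the bridge and a knob on each jaw grip the neck. More than 20 N from the wedge spoils it
- clip_bridge (a point): middle of the outer edge of the clip's bridge, at its underside (clip x = -19 mm); the bridge is 36 mm wide and has a turned-up lip, 5 mm farther out, whose edge is 2 mm higher. The wedge goes in under the bridge from this side, tips pointing along the clip's +x, slot astride the spindle
- jaw_left (a joint): opening of the jaw on the clip's +y side (rad), sprung: about 0 seated or free, rising to some 0.1 at the bead. The push needed grows to some 4 to 9 N while the jaws spread and drops as the clip snaps up over the bead, when the wedge, sliding flat on the hub, has its tips 43 to 50 mm beyond the spindle axis
- jaw_right (a joint): the same for the jaw on the clip's -y side. Once over the bead the jaws close above it; the clip then lies loose on the wedge's prongs: raise the wedge and it comes off the rod end with it (the 15 mm between its knobs passes the 13 mm rod end). It slides off the prongs when they are tilted tips down by 40 degrees or more
- wedge: orange nylon forked wedge, 70 g, lying on its flat underside. Origin on the underside below the handle, near the centre of mass: hold it there. +x to the tips, z up. Handle 20 mm wide (y), 24 mm tall, x = -55 to 30 mm; then a fork 40 mm wide with two prongs at y = 13 to 20 and -13 to -20 mm. Fork top 12.5 mm high to x = 53.5 mm, then sloping to the tips, 1.5 mm thick at x = 103 mm
- wedge_tip (a point): point midway between the tips of the prongs, on the underside (wedge x = 103 mm)
- wedge_root (a point): end of the 26 mm wide slot between the prongs, on the underside (wedge x = 37 mm). It butts against the thrust washer when the tips are 55 mm beyond the spindle axis: stop short of that
- mat: black rubber mat fixed to the table, 215 (x) x 130 (y) x 4 mm; origin under its centre
- dish: open white plastic dish fixed to the table, 170 (x) x 140 (y) x 35 mm outside, walls 3 mm, floor 3 mm; origin under its centre
- nozzle_cap: loose blue nozzle cap, 26 mm wide, 22 mm tall; origin under its centre
- wrench: open-end wrench lying on the table
- descaler: white bottle with red cap, 68 mm wide, 210 mm tall; origin under its centre
- glass_cup: drinking glass, 68 mm wide, 120 mm tall; origin under its centre
- brush: washing-up brush lying on the table
- sponge: yellow sponge block, 100 x 65 x 30 mm
- mug: white mug, 80 mm wide, 90 mm tall
There are look-alikes about, which are no part of the job. Several things look just like the wedge: the one meant starts farthest to the robot's left.

How it is judged:
By the outcome, as a careful person would: the job done as asked, in the order asked, and still so for the second after the job is handed in, with the robot touching nothing.
It also fails if it takes over 72 s, if anything falls off the work surface, if the arm or the gripper's body presses on something with over 40 N, if the wrist force passes 120 N, or if a joint passes its speed limit or range.

## Working session

There is one attempt and no reset: what is moved stays moved. The work goes in short steps, Python scripts to look and compute and a shell command to move; the robot and the scene stay as the last step left them, time stands still between calls to the robot, and variables do not carry over. Pictures are saved under pics/ and viewed, about 8 in all and at most 12, crops included, and the job is handed in when it is done.

```bash
ls; mkdir -p pics; python3 - <<'E'
from plant import robot
import cv2,numpy as np
s=robot.read_state();print(s)
for n in("top","side"):
    c=robot.read_camera(n);cv2.imwrite(f"pics/{n}0.png",c["image"]);print(n,c["K"],c["R"],c["t"],-np.array(c["R"]).T@c["t"])
E
```

```text
pics
{'t': 0.0, 'q': array([ 1.06359732e+00,  1.31157932e-01,  1.48928832e+00, -1.52127690e-06,
        1.52300435e+00, -8.53848173e-02]), 'dq': array([ 0.00102043,  0.00139961,  0.00024463, -0.00070774, -0.00125659,
       -0.00039627]), 'joint_torque': array([ 3.14418918e-03, -5.59844720e+01, -4.91756380e+01,  7.69795803e-02,
        3.52169399e-02, -1.51400391e-04]), 'tool_pos': array([0.24533977, 0.54691406, 0.21758443]), 'orientation': array([-6.57569299e-01, -3.07144920e+00,  2.79149477e-03]), 'force': array([-0.30402971, -0.54758724,  0.32042425]), 'wrist_torque': array([ 0.02248732,  0.08991058, -0.0137187 ]), 'opening': 0.09303521836529573}
top [[434.04939667   0.         316.69359737]
 [  0.         434.04939667 237.43330788]
 [  0.           0.           1.        ]] [[-0.02585168 -0.99950529  0.01791267]
 [-0.97998525  0.02180062 -0.19787281]
 [ 0.19738441 -0.0226695  -0.98006402]] [0.01970028 0.55317626 1.0897999 ] [0.32750435 0.03233616 1.17717933]
side [[549.33932255   0.         308.98893282]
 [  0.         549.33932255 240.78829025]
 [  0.           0.           1.        ]] [[ 0.83674074 -0.5475976   0.00134156]
 [-0.33887453 -0.5197288  -0.7842487 ]
 [ 0.43014995  0.65575822 -0.62044514]] [-0.43410511  0.27301805  1.19809498] [-0.0596082  -0.88148021  0.95804863]
```

View pics/top0.png

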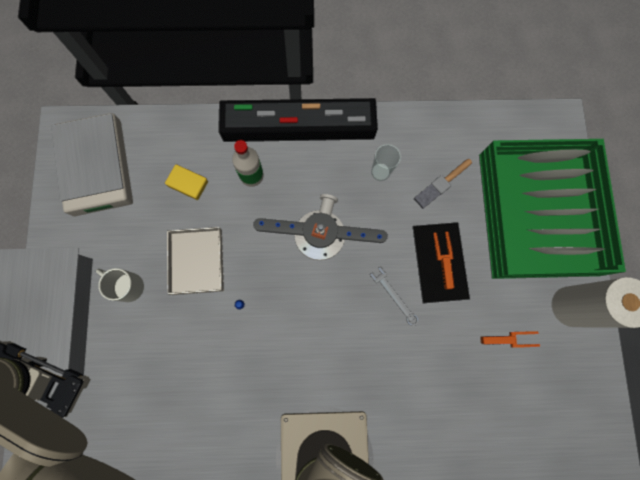

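View pics/side0.png

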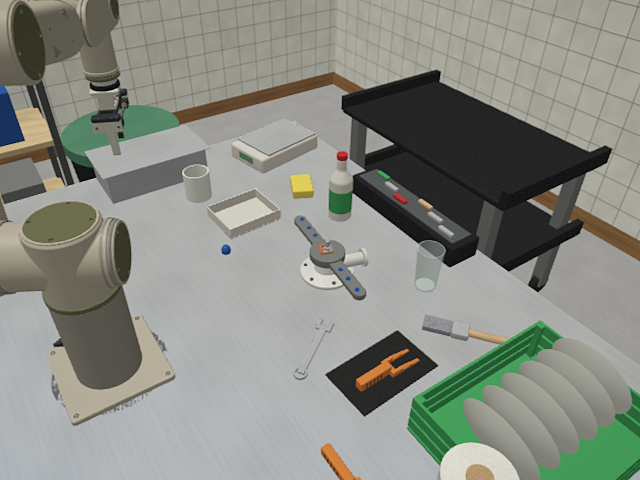

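```bash
cat > h.py <<'E'
import cv2,numpy as np
from plant import robot
def cam(n):
    c=robot.read_camera(n);c={k:np.array(v) for k,v in c.items()};return c
def ray(c,uv,z):
    uv=np.array(uv,float).reshape(-1,2)
    d=np.c_[uv,np.ones(len(uv))]@np.linalg.inv(c["K"]).T@c["R"]
    o=-c["R"].T@c["t"]
    z=np.broadcast_to(z,len(uv))
    return o+d*((z-o[2])/d[:,2])[:,None]
def proj(c,X):
    p=(np.atleast_2d(X)@c["R"].T+c["t"])@c["K"].T
    return p[:,:2]/p[:,2:]
def orange(im,hmin=5,hmax=14):
    h=cv2.cvtColor(im,cv2.COLOR_BGR2HSV)
    return cv2.inRange(h,(hmin,170,90),(hmax,255,255))
def crop(im,u,v,w,h,s):
    return cv2.resize(im[v:v+h,u:u+w],None,fx=s,fy=s,interpolation=cv2.INTER_CUBIC)
E
python3 - <<'E'
from h import *
T=cam("top");S=cam("side")
a=crop(T["image"],285,190,70,75,5)
b=crop(S["image"],285,215,90,75,5)
c_=crop(T["image"],405,215,140,140,3)
d=crop(S["image"],320,325,130,95,3)
can=np.zeros((800,800,3),np.uint8)
can=np.zeros((600,800,3),np.uint8)
a=cv2.resize(a,(280,300));b=cv2.resize(b,(360,300));c_=cv2.resize(c_,(300,300));d=cv2.resize(d,(410,300))
can[:300,:280]=a;can[:300,290:650]=b;can[300:,:300]=c_;can[300:,310:720]=d
cv2.imwrite("pics/crops.png",can)
for n,C in(("top",T),("side",S)):
    m=orange(C["image"],3,16)
    k,l,st,ce=cv2.connectedComponentsWithStats(m)
    for i in range(1,k):
        if st[i,4]>15:
            print(n,st[i],ce[i],ray(C,ce[i],0.012)[0].round(3),np.median(cv2.cvtColor(C["image"],cv2.COLOR_BGR2HSV)[l==i],0))
E
```

```text
top [434 232  20  57 481] [445.69230769 260.71517672] [ 0.49  -0.344  0.012] [ 10. 208. 158.]
top [483 332  56  15 339] [506.56637168 339.36578171] [ 0.277 -0.488  0.012] [ 10. 208. 169.]
side [356 349  63  42 786] [383.27099237 370.28880407] [ 0.485 -0.342  0.012] [ 13. 184. 200.]
side [322 444  39  36 502] [336.90239044 463.312749  ] [ 0.279 -0.461  0.012] [ 14.  181.5 207. ]
```

View pics/crops.png

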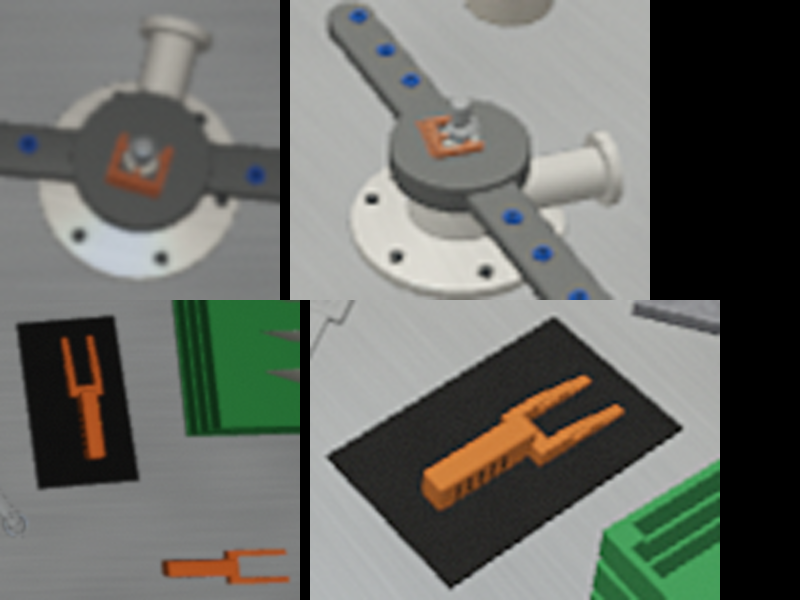

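```bash
python3 - <<'E'
from h import *
T=cam("top");S=cam("side")
for n,C in(("top",T),("side",S)):
    im=C["image"];h=cv2.cvtColor(im,cv2.COLOR_BGR2HSV)
    m=cv2.inRange(h,(105,120,40),(130,255,255))
    k,l,st,ce=cv2.connectedComponentsWithStats(m)
    for i in range(1,k):
        if st[i,4]>3:
            # intensity weighted centroid
            print(n,'blue',st[i,4],ce[i].round(1),ray(C,ce[i],0.0715)[0].round(4))
    # clip
    u,v=np.array([[300,218],[310,235]][n=="side"])
    sub=h[v:v+30,u:u+40] if n=="side" else h[v:v+25,u:u+40]
    m=cv2.inRange(sub,(0,90,60),(20,255,255))
    ys,xs=np.nonzero(m);pts=np.c_[xs+u,ys+v]
    P=ray(C,pts,0.082)[:,:2]*1000
    print(n,'clip',len(pts),P.min(0),P.max(0),cv2.minAreaRect(P.astype(np.float32)))
    for r in m: print(''.join('#' if q else '.' for q in r))
# wedge contour
for n,C,box in(("top",T,(425,225,45,75)),("side",S,(350,340,85,60))):
    m=orange(C["image"],3,18);u,v,w,hh=box;mm=np.zeros_like(m)
    h=cv2.cvtColor(C["image"],cv2.COLOR_BGR2HSV);m=cv2.inRange(h,(3,120,60),(20,255,255))
    mm[v:v+hh,u:u+w]=m[v:v+hh,u:u+w]
    for r in mm[v:v+hh,u:u+w]: print(''.join('#' if q else '.' for q in r))
E
```

```text
top blue 16 [261.  222.5] [0.5932 0.1511 0.0715]
top blue 14 [277.5 224.3] [0.5875 0.1082 0.0715]
top blue 15 [291.6 225.6] [0.5832 0.0715 0.0715]
top blue 14 [348.5 233.3] [ 0.5594 -0.0765  0.0715]
top blue 15 [362.6 234.6] [ 0.5551 -0.1131  0.0715]
top blue 16 [379.2 236.1] [ 0.55   -0.1563  0.0715]
top blue 58 [239.  304.2] [0.3835 0.2065 0.0715]
top clip 107 [543.60040217 -20.38095053] [586.31950749  21.44736891] ((564.7271118164062, -0.15209007263183594), (36.03550338745117, 35.1555290222168), 70.2514877319336)
........................................
........................................
........................................
........................................
........................................
...............##.......................
...............##.......................
..............###.......................
..............###.......................
..............###.........##............
.............###.........###............
.............##..........###............
.............##..........###............
............###..........##.............
....
[... 10165 characters left out ...]
............
.....................................................................................
.....................................................................................
.....................................................................................
.....................................................................................
.....................................................................................
.....................................................................................
.....................................................................................
.....................................................................................
```

```bash
python3 - <<'E'
from h import *
T=cam("top");S=cam("side")
# wedge by prong centrelines, tips
def ang(a,b): d=b-a; return np.degrees(np.arctan2(d[1],d[0]))
tl=ray(T,[(435.5,231.7),(446.5,230.7)],.0055);print("tips top",tl.round(4),tl.mean(0).round(4))
ts=ray(S,[(408,348.8),(418,358)],.0045);print("tips side",ts.round(4),ts.mean(0).round(4))
m=cv2.inRange(cv2.cvtColor(T["image"],cv2.COLOR_BGR2HSV),(3,120,60),(20,255,255))
rows=np.arange(263,285);cen=np.array([[np.nonzero(m[r,425:470])[0].mean()+425,r] for r in rows])
P=ray(T,cen,.028);f=np.polyfit(P[:,0],P[:,1],1);print("handle yaw",np.degrees(np.arctan(f[0])),"y at x",[(x,np.polyval(f,x).round(4)) for x in(.40,.44,.46)])
print("handle rear top/bottom",ray(T,[(449.5,287.3),(449.5,289.)],[.028,.004]).round(4), "shoulder rear top", ray(T,[(434,260),(446,262)],[.0165,.028]).round(4))
q=ray(S,[(355.5,381),(366,387.5)],.028);print("side handle rear",q.round(4))
# pipe
h=cv2.cvtColor(T["image"],cv2.COLOR_BGR2HSV)
reg=h[192:215,312:345];mm=(reg[...,2]>150)
for r in mm: print(''.join('#' if q else '.' for q in r))
g=h[190:265,285:355,2]
np.save('/tmp/g.npy',g)
# dish/mat
for nm,mk,zs in (("mat",cv2.inRange(T["image"],(0,0,0),(40,40,40)),.004),):
    k,l,st,ce=cv2.connectedComponentsWithStats(mk)
    for i in range(1,k):
        if st[i,4]>500: 
            c=cv2.findContours((l==i).astype(np.uint8),0,1)[0][0];b=cv2.boxPoints(cv2.minAreaRect(c));print(nm,st[i],ray(T,b,zs).round(3)[:,:2].tolist())
print("dish rim",ray(T,[(166.5,231),(221,227.5),(222.5,291),(169,294.5)],.035).round(3).tolist())
a=crop(T["image"],300,190,45,55,11);cv2.imwrite("pics/a.png",a)
E
```

```text
tips top [[ 0.5724 -0.3249  0.0055]
 [ 0.5745 -0.3559  0.0055]] [ 0.5735 -0.3404  0.0055]
tips side [[ 0.5737 -0.3214  0.0045]
 [ 0.5747 -0.3533  0.0045]] [ 0.5742 -0.3373  0.0045]
handle yaw 2.6920127529186675 y at x [(0.4, np.float64(-0.3442)), (0.44, np.float64(-0.3423)), (0.46, np.float64(-0.3414))]
handle rear top/bottom [[ 0.4161 -0.3433  0.028 ]
 [ 0.4134 -0.3507  0.004 ]] shoulder rear top [[ 0.4917 -0.3112  0.0165]
 [ 0.4839 -0.3397  0.028 ]]
side handle rear [[ 0.4102 -0.3411  0.028 ]
 [ 0.4184 -0.3657  0.028 ]]
.................................
.................................
............#####................
............########.............
..............########...........
..................####...........
...............#.................
.............#####...............
............########.............
............########.............
............########.............
............#######..............
...........########..............
...........########..............
...........#######...............
...........#######...............
..........########...............
..........########...............
..........#######................
..#####...#######................
#..........######................
#................................
.................................
mat [   19     0   358   141 25603] [[1.324, 0.896], [1.312, -0.199], [0.848, -0.174], [0.866, 0.847]]
mat [ 413  223   56   80 2805] [[0.589, -0.263], [0.604, -0.392], [0.388, -0.4], [0.375, -0.276]]
mat [   0  343   83   74 1825] [[0.204, 0.866], [0.314, 0.831], [0.218, 0.608], [0.112, 0.647]]
mat [ 297  431   84   49 1460] [[-0.036, 0.07], [0.069, 0.062], [0.053, -0.148], [-0.053, -0.136]]
dish rim [[0.584, 0.407, 0.035], [0.59, 0.262, 0.035], [0.42, 0.255, 0.035], [0.415, 0.394, 0.035]]
```

View pics/a.png

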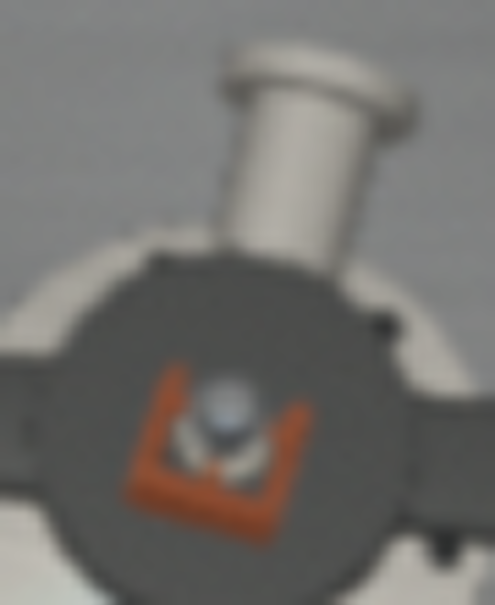

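```bash
python3 - <<'E'
from h import *
T=cam("top");S=cam("side")
f=lambda p:np.array([300,190])+np.array(p)/11.-.5+.5/11
A=np.array([.5714,-.0025])
P=ray(T,[f((125,495)),f((275,545)),f((180,360)),f((310,400))],.082)[:,:2];print(P.round(4))
d=P[0]-P[1];print("bridge len",np.hypot(*d),"yaw",np.degrees(np.arctan2(-d[0],d[1]))*1)
d=P[2]-P[3];print("jaw tips",np.hypot(*d),"yaw",np.degrees(np.arctan2(-d[0],d[1])))
for i,j in((0,2),(1,3)):
    d=P[j]-P[i];print("jaw",np.hypot(*d),np.degrees(np.arctan2(d[1],d[0])))
d=P[2:].mean(0)-P[:2].mean(0);print("mid",np.hypot(*d),np.degrees(np.arctan2(d[1],d[0])))
# pipe axis line: left/right edges mid
p=ray(T,[f((288,255)),f((302,130)),f((318,80))],.05)[:,:2];d=p-A;print("pipe",np.degrees(np.arctan2(d[:,1],d[:,0])), np.degrees(np.arctan2(*(p[2]-p[0])[::-1])),p)
print("rod tip",ray(T,f((228,405)),.1065))
# side: pipe + clip
a=crop(S["image"],300,228,80,60,10);cv2.imwrite("pics/b.png",a)
E
```

```text
[[ 0.556   0.0217]
 [ 0.5433 -0.0131]
 [ 0.5882  0.008 ]
 [ 0.5779 -0.0224]]
bridge len 0.03705487488954622 yaw -20.079618826071748
jaw tips 0.03206478456440924 yaw -18.798130066714965
jaw 0.035007466107672414 -23.06318300662301
jaw 0.035818206127279095 -14.992538516479751
mid 0.03532505413543027 -18.981591992288205
pipe [-18.93893211 -14.8042536  -15.35700251] -11.139811810302927 [[ 0.6215436  -0.01970607]
 [ 0.65307691 -0.02408646]
 [ 0.66573408 -0.02840779]]
rod tip [[ 0.5715025  -0.00222373  0.1065    ]]
```

View pics/b.png

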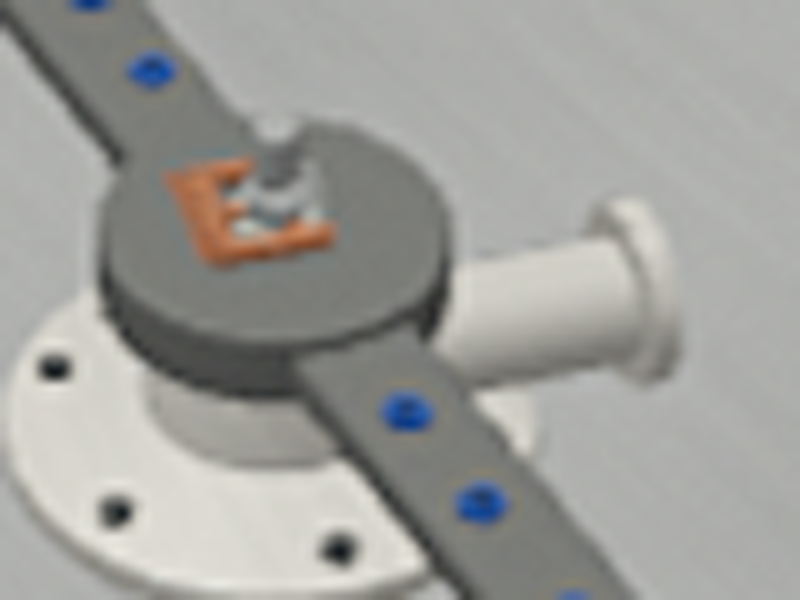

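```bash
cat >> h.py <<'E'
def tri(cs,uvs):
    A=[];b=[]
    for c,uv in zip(cs,uvs):
        o=-c["R"].T@c["t"];d=c["R"].T@np.linalg.inv(c["K"])@np.r_[uv,1.];d/=np.linalg.norm(d)
        M=np.eye(3)-np.outer(d,d);A.append(M);b.append(M@o)
    return np.linalg.lstsq(np.vstack(A),np.hstack(b),rcond=None)[0]
def tool(s=None):
    from scipy.spatial.transform import Rotation as Q
    s=s or robot.read_state();R=Q.from_rotvec(s["orientation"]).as_matrix()
    return np.array(s["tool_pos"]),R
def delta(p,yaw):  # shift cm in tool axes to reach p; turn deg about tool z for x-axis yaw (tool down)
    t,R=tool();y=np.degrees(np.arctan2(R[1,0],R[0,0]))
    print("pos",t.round(4),"yaw",y.round(2),"tilt",R[:,2].round(3),"shift cm",(R.T@(np.array(p)-t)*100).round(2),"turn z",(-((yaw-y+180)%360-180)).round(2))
E
python3 - <<'E'
from h import *
T=cam("top");S=cam("side")
g=cv2.inRange(cv2.cvtColor(T["image"],cv2.COLOR_BGR2HSV),(50,120,40),(75,255,255))
k,l,st,ce=cv2.connectedComponentsWithStats(g)
i=1+np.argmax(st[1:,4]);c=cv2.findContours((l==i).astype(np.uint8),0,1)[0][0]
print(cv2.approxPolyDP(c,4,True)[:,0].tolist(),[ray(T,(491,276),z)[0].round(3).tolist() for z in(0,.05,.1,.15)])
g=cv2.inRange(cv2.cvtColor(S["image"],cv2.COLOR_BGR2HSV),(50,120,40),(75,255,255))
k,l,st,ce=cv2.connectedComponentsWithStats(g);i=1+np.argmax(st[1:,4]);c=cv2.findContours((l==i).astype(np.uint8),0,1)[0][0]
print(cv2.approxPolyDP(c,4,True)[:,0].tolist())
print([ray(S,(410,407),z)[0].round(3).tolist() for z in(0,.05,.1,.15)])
print(tri([T,S],[(491,276),(410,407)]))
s=lambda p:np.array([300,228])+np.array(p)/10-.45
P=ray(S,[s((170,178)),s((215,265)),s((335,238)),s((250,162))],.082)[:,:2];print(P.round(4))
for a,b in((1,0),(1,2),(0,3)):
    d=P[b]-P[a];print(np.hypot(*d).round(4),np.degrees(np.arctan2(d[1],d[0])).round(1))
E
for i in 1 2 3 4; do :; done
python3 -m inch '[[[-4.85,-0.2,0,0,0,4.63,-1],[-4.85,-0.2,0,0,0,4.63,-1],[-4.85,-0.2,0,0,0,4.63,-1],[-4.85,-0.2,0,0,0,4.63,-1],[-4.85,-0.2,0,0,0,4.63,-1]]]'
```

```text
[[602, 139], [493, 141], [480, 155], [493, 277], [624, 271]] [[0.446, -0.469, 0.0], [0.441, -0.448, 0.05], [0.436, -0.427, 0.1], [0.431, -0.405, 0.15]]
[[562, 337], [539, 321], [413, 398], [408, 429], [439, 464], [451, 446], [479, 442], [465, 419], [462, 401], [483, 401], [485, 385], [500, 386], [502, 374], [517, 372], [522, 361], [534, 360], [538, 350], [551, 348]]
[[0.478, -0.437, -0.0], [0.45, -0.46, 0.05], [0.422, -0.483, 0.1], [0.394, -0.507, 0.15]]
[ 0.44772588 -0.45479186  0.0427626 ]
[[ 0.5536  0.0183]
 [ 0.5438 -0.0166]
 [ 0.5749 -0.0243]
 [ 0.5744  0.0125]]
0.0363 74.2
0.0321 -13.8
0.0215 -15.5
t: 1.1
tool_pos: [0.4427, 0.4052, 0.2187]
orientation: [1.265, 2.875, 0.001]
force: [-0.3, 0.0, -0.7]
opening: 0.0931
```

```bash

python3 -m inch '[[[-4.85,-0.2,0,0,0,4.63,-1],[-4.85,-0.2,0,0,0,4.63,-1],[-4.85,-0.2,0,0,0,4.63,-1],[-4.85,-0.2,0,0,0,4.63,-1],[-4.85,-0.2,0,0,0,4.63,-1]]]'
python3 -m inch '[[[-4.85,-0.2,0,0,0,4.63,-1],[-4.85,-0.2,0,0,0,4.63,-1],[-4.85,-0.2,0,0,0,4.63,-1],[-4.85,-0.2,0,0,0,4.63,-1],[-4.85,-0.2,0,0,0,4.63,-1]]]'
python3 -m inch '[[[-4.85,-0.2,0,0,0,4.63,-1],[-4.85,-0.2,0,0,0,4.63,-1],[-4.85,-0.2,0,0,0,4.63,-1],[-4.85,-0.2,0,0,0,4.63,-1],[-4.85,-0.2,0,0,0,4.63,-1]]]'
python3 -m inch '[[[-4.85,-0.2,0,0,0,4.63,-1],[-4.85,-0.2,0,0,0,4.63,-1],[0,0,0,0,0,8.5,-1],[0,0,0,0,0,8.5,-1],[0,0,0,0,0,8.5,-1]]]'
python3 -m inch '[[[0,0,0,0,0,8.5,-1],[0,0,0,0,0,8.5,-1],[0,0,0,0,0,8.5,-1],[0,0,0,0,0,0,-1]]]'
python3 -c "
from h import *
delta((.471,-.344,.1),2.9)"
```

```text
t: 1.6
tool_pos: [0.5665, 0.1981, 0.2187]
orientation: [1.817, 2.563, 0.001]
force: [1.6, 0.9, -0.2]
opening: 0.0927
t: 2.1
tool_pos: [0.5989, -0.041, 0.2187]
orientation: [2.294, 2.146, 0.0]
force: [-0.2, 0.2, 1.0]
opening: 0.093
t: 2.6
tool_pos: [0.5347, -0.2735, 0.2187]
orientation: [2.678, 1.642, 0.0]
force: [1.0, -0.5, -0.4]
opening: 0.0933
t: 3.1
tool_pos: [0.4844, -0.3551, 0.2187]
orientation: [-3.048, -0.761, -0.0]
force: [0.5, 0.2, 0.3]
opening: 0.093
t: 3.5
tool_pos: [0.4848, -0.3544, 0.2187]
orientation: [3.141, 0.078, 0.0]
force: [0.4, -0.7, -0.1]
opening: 0.093
pos [ 0.4848 -0.3544  0.2187] yaw 2.83 tilt [ 0. -0. -1.] shift cm [-1.33 -1.11 11.87] turn z -0.07
```

```bash

python3 -m inch '[[[-0.6,-0.5,4,0,0,0,-1],[-0.7,-0.6,4,0,0,0,-1],[0,0,4,0,0,0,-1],[0,0,3,0,0,0,-1],[0,0,0,0,0,0,-1]]]'
python3 - <<'E'
from h import *
T=cam("top");S=cam("side")
a=crop(T["image"],400,215,100,100,4);b=crop(S["image"],320,290,130,120,4)
b=cv2.resize(b,(433,400));cv2.imwrite("pics/c.png",np.hstack([a[:, :360],b]))
delta((.471,-.344,.007),2.9)
E
```

```text
t: 4.0
tool_pos: [0.4681, -0.3412, 0.0633]
orientation: [-3.134, -0.088, 0.011]
force: [-1.0, 0.2, -1.3]
opening: 0.0931
pos [ 0.4712 -0.344   0.069 ] yaw 3.12 tilt [-0.001  0.001 -1.   ] shift cm [-0.01  0.01  6.2 ] turn z 0.22
```

View pics/c.png

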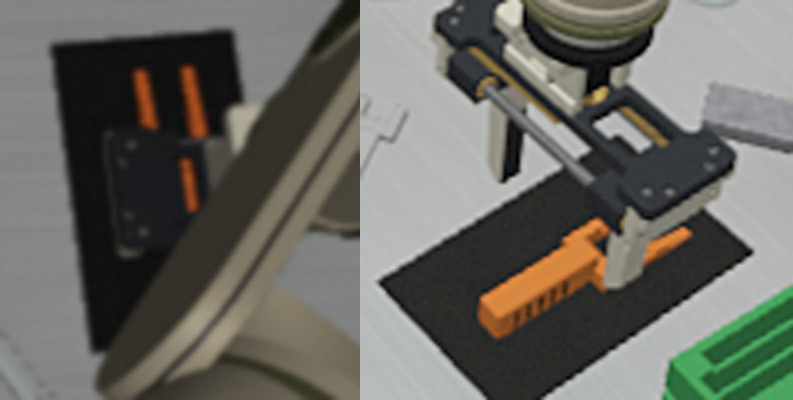

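```bash

python3 -m inch '[[[0,0,2,0,0,0,-1],[0,0,2,0,0,0,-1],[0,0,1.5,0,0,0,-1],[0,0,0.7,0,0,0,-1],[0,0,0,0,0,0,-1]]]'
python3 -m inch '[[[0,0,0,0,0,0,1],[0,0,0,0,0,0,1],[0,0,0,0,0,0,1],[0,0,0,0,0,0,1],[0,0,0,0,0,0,1]]]' 15
python3 -m inch '[[[0,0,0,0,0,0,1],[0,0,0,0,0,0,1],[0,0,0,0,0,0,1],[0,0,0,0,0,0,1],[0,0,0,0,0,0,1]]]' 30
```

```text
t: 4.6
tool_pos: [0.4713, -0.344, 0.0066]
orientation: [-3.14, -0.082, 0.0]
force: [-0.9, 1.8, -0.8]
opening: 0.0926
t: 5.1
tool_pos: [0.4714, -0.3442, 0.0069]
orientation: [3.14, 0.082, 0.0]
force: [-1.3, 0.8, -0.5]
opening: 0.0578
t: 5.6
tool_pos: [0.4713, -0.344, 0.0066]
orientation: [-3.14, -0.082, 0.0]
force: [-0.0, 0.3, 0.3]
opening: 0.0198
```

```bash

python3 -m inch '[[[0,0,-1,0,0,0,1],[0,0,-3,0,0,0,1],[0,0,-4,0,0,0,1],[0,0,-3,0,0,0,1],[-0.1,-1.5,0,0,0,0,1]]]'
python3 -m inch '[[[-0.3,-4,0,0,0,0,1],[-0.3,-4.3,0,0,0,0,1],[-0.3,-4.3,0,0,0,0,1],[-0.3,-4.3,0,0,0,0,1],[-0.3,-4.3,0,0,0,0,1]]]'
python3 -m inch '[[[-0.3,-4.3,0,0,0,0,1],[-0.3,-4.3,0,0,0,0,1],[-0.3,-4.3,0,0,0,0,1],[-0.3,-2.5,0,0,0,0,1],[0,0,0,0,0,6.5,1]]]'
python3 -m inch '[[[0,0,0,0,0,6.5,1],[0,0,0,0,0,6.5,1],[0,0,0,0,0,0,1],[0,0,0,0,0,0,1],[0,0,0,0,0,0,1]]]'
python3 -c "
from h import *
delta((.424,.040,.083),-16.5)"
```

```text
t: 6.1
tool_pos: [0.4725, -0.3326, 0.1236]
orientation: [3.133, 0.079, 0.012]
force: [0.4, 0.5, -1.4]
opening: 0.0202
t: 6.6
tool_pos: [0.4424, -0.1161, 0.1161]
orientation: [-3.14, -0.081, 0.001]
force: [0.2, -0.3, -0.8]
opening: 0.0199
t: 7.1
tool_pos: [0.4221, 0.0382, 0.1161]
orientation: [-3.139, 0.092, 0.002]
force: [0.5, -0.3, 0.0]
opening: 0.0195
t: 7.6
tool_pos: [0.4233, 0.035, 0.1165]
orientation: [3.11, -0.448, -0.0]
force: [-0.3, -0.7, -1.3]
opening: 0.0197
pos [0.4233 0.035  0.1165] yaw -16.38 tilt [-0.  0. -1.] shift cm [-0.07 -0.5   3.35] turn z 0.12
```

```bash

python3 -m inch '[[[0,-0.5,1.5,0,0,0,1],[0,0,1.5,0,0,0,1],[0,0,0.3,0,0,0,1],[0,0,0,0,0,0,1],[0,0,0,0,0,0,1]]]'
python3 - <<'E'
from h import *
T=cam("top");S=cam("side")
np.savez('/tmp/v.npz',T=T["image"],S=S["image"])
a=crop(T["image"],285,195,70,100,6);b=crop(S["image"],245,215,100,150,4)
cv2.imwrite("pics/d.png",np.hstack([a[:600],b[:600]]))
delta((.424,.040,.083),-16.5)
E
```

```text
t: 8.1
tool_pos: [0.4253, 0.0397, 0.0842]
orientation: [-3.109, 0.451, -0.001]
force: [0.2, -0.1, -0.1]
opening: 0.0202
pos [0.4256 0.0397 0.0845] yaw -16.52 tilt [ 0.001 -0.    -1.   ] shift cm [-0.17  0.02  0.15] turn z -0.02
```

View pics/d.png

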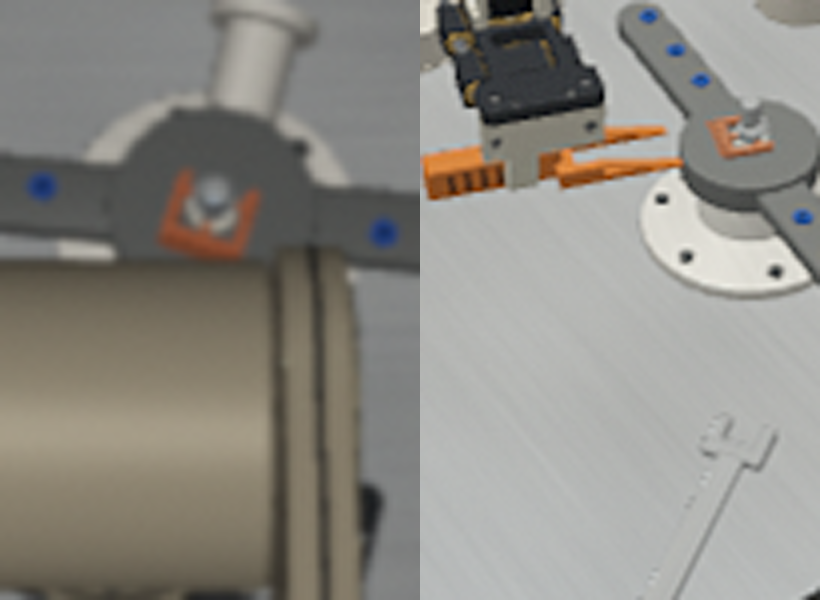

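```bash
python3 - <<'E'
from h import *
C=cam("side");im=C["image"]
h=cv2.cvtColor(im,cv2.COLOR_BGR2HSV);m=cv2.inRange(h,(3,120,60),(20,255,255))
sub=m[243:265,278:338]
for i,r in enumerate(sub): print(243+i,''.join('#' if q else '.' for q in r))
a=crop(im,278,238,70,40,11);cv2.imwrite("pics/e.png",a)
t,R=tool();o=t+R@np.array([0,0,.0027])
u=R[:,0];print("pred tips",proj(C,[o+u*.103-R[:,1]*.0165*s+np.array([0,0,.0007]) for s in(1,-1)]).round(1), "prong roots",proj(C,[o+u*.0535-R[:,1]*.0165*s+np.array([0,0,.0125]) for s in(1,-1)]).round(1))
E
```

```text
243 ............................................................
244 .............................................##.............
245 .........................................#####..............
246 .......................................#####................
247 .............###############............###.................
248 .............###############............###.................
249 .............##########..................#####..............
250 .............####.........................###......#........
251 ........####..............................###.....#####.....
252 ...###....................................######.######.....
253 #####.....................................#######...........
254 #####.......................................................
255 #####......######################...........................
256 #################################...........................
257 ###########################.................................
258 #####################.......................................
259 .##############.............................................
260 ..########..................................................
261 ..###.......................................................
262 ............................................................
263 ............................................................
264 ............................................................
pred tips [[306.7 246.8]
 [310.5 254.8]] prong roots [[287.7 246.8]
 [291.2 254.9]]
```

View pics/e.png

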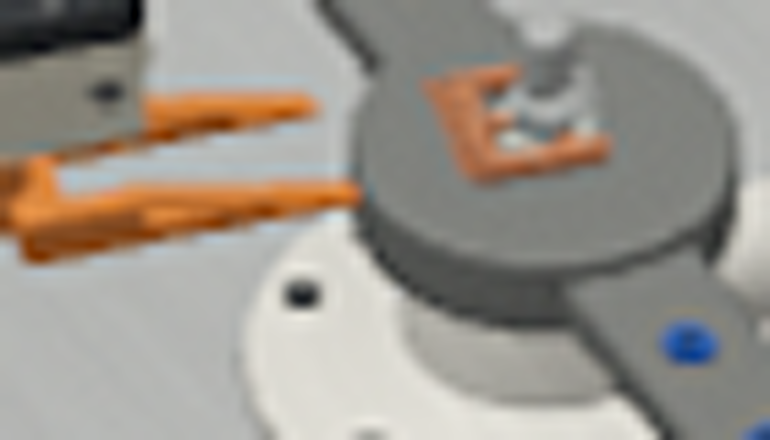

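```bash

python3 -m inch '[[[0,0,0.3,0,0,0,1],[0,0,0.3,0,0,0,1],[0.5,0,0,0,0,0,1],[0.5,0,0,0,0,0,1],[0.5,0,0,0,0,0,1]]]'
python3 -m inch '[[[0,0,0.05,0,0,0,1],[0,0,0,0,0,0,1],[0,0,0,0,0,0,1]]]'
python3 -c "
from h import *
delta((.424,.040,.0767),-16.5)"
python3 -m inch '[[[0,0,0.05,0,0,0,1],[0,0,0,0,0,0,1]]]'
```

```text
t: 8.75
tool_pos: [0.44, 0.0353, 0.0777]
orientation: [3.109, -0.452, 0.0]
force: [-0.6, 0.1, -0.7]
opening: 0.0202
t: 9.05
tool_pos: [0.4392, 0.0355, 0.077]
orientation: [3.109, -0.452, -0.001]
force: [0.7, -0.0, -0.5]
opening: 0.0197
pos [0.4392 0.0355 0.077 ] yaw -16.53 tilt [-0.  0. -1.] shift cm [-1.59  0.    0.03] turn z -0.03
t: 9.25
tool_pos: [0.4392, 0.0356, 0.0765]
orientation: [-3.109, 0.451, 0.0]
force: [-0.5, -0.3, -0.3]
opening: 0.0197
```

```bash

python3 -m inch '[[[0,0,0.04,0,0,0,1],[0,0,0,0,0,0,1]]]'
python3 -m inch '[[[0,0,0.04,0,0,0,1],[0,0,0,0,0,0,1]]]'
python3 -m inch '[[[0,0,0,0,0,0,1]]]'
```

```text
t: 9.45
tool_pos: [0.4394, 0.0355, 0.0763]
orientation: [-3.109, 0.451, -0.0]
force: [0.3, 0.7, 0.3]
opening: 0.0194
t: 9.65
tool_pos: [0.4395, 0.0355, 0.076]
orientation: [-3.109, 0.451, -0.0]
force: [-1.0, 0.6, 1.6]
opening: 0.0199
t: 9.75
tool_pos: [0.4395, 0.0355, 0.076]
orientation: [-3.109, 0.452, -0.0]
force: [-1.5, 1.3, 1.4]
opening: 0.0198
```

```bash

python3 -m inch '[[[0,0,-0.03,0,0,0,1],[0.4,0,0,0,0,0,1],[0.4,0,0,0,0,0,1]]]'
python3 -m inch '[[[0.4,0,0,0,0,0,1],[0.4,0,0,0,0,0,1]]]'
python3 -m inch '[[[0.3,0,0,0,0,0,1],[0.1,0,0,0,0,0,1],[0,0,0,0,0,0,1]]]'
python3 - <<'E'
from h import *
delta((.5715,-.003,.0767),-16.5)
C=cam("side");im=C["image"]
a=crop(im,278,238,70,40,11);cv2.imwrite("pics/f.png",a)
E
```

```text
t: 10.05
tool_pos: [0.4473, 0.0332, 0.0762]
orientation: [-3.109, 0.451, -0.0]
force: [-1.5, 0.6, 1.6]
opening: 0.0198
t: 10.25
tool_pos: [0.4551, 0.0308, 0.0761]
orientation: [3.109, -0.452, -0.0]
force: [-1.9, -0.3, 2.4]
opening: 0.0201
t: 10.55
tool_pos: [0.4589, 0.0297, 0.0762]
orientation: [3.109, -0.452, 0.001]
force: [1.2, -0.8, 1.1]
opening: 0.0196
pos [0.4589 0.0297 0.0762] yaw -16.54 tilt [ 0. -0. -1.] shift cm [11.72 -0.07 -0.04] turn z -0.04
```

View pics/f.png

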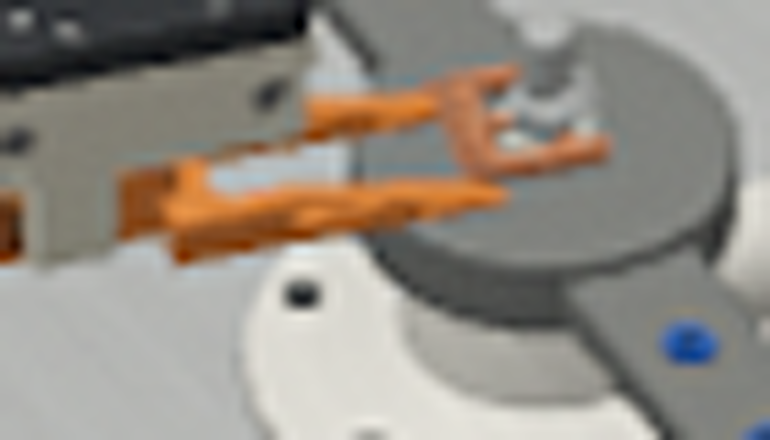

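```bash

python3 -m inch '[[[0.2,-0.04,0,0,0,0,1],[0.2,0,0,0,0,0,1]]]'
python3 -m inch '[[[0.2,0,0,0,0,0,1],[0.2,0,0,0,0,0,1]]]'
python3 -m inch '[[[0.2,0,0,0,0,0,1],[0.2,0,0,0,0,0,1]]]'
python3 -m inch '[[[0.2,0,0,0,0,0,1],[0.2,0,0,0,0,0,1]]]'
python3 -c "
from h import *
delta((.5715,-.003,.0767),-16.5)"
```

```text
t: 10.8
tool_pos: [0.4624, 0.0291, 0.0762]
orientation: [-3.109, 0.451, 0.0]
force: [-2.1, 0.2, 2.2]
opening: 0.0197
t: 11.0
tool_pos: [0.4664, 0.028, 0.0762]
orientation: [-3.109, 0.451, 0.0]
force: [-2.1, 0.4, 3.1]
opening: 0.0194
t: 11.2
tool_pos: [0.4702, 0.0268, 0.0762]
orientation: [-3.109, 0.451, 0.0]
force: [-3.1, 1.3, 4.2]
opening: 0.0202
t: 11.4
tool_pos: [0.4741, 0.0256, 0.0762]
orientation: [-3.109, 0.452, 0.0]
force: [-3.0, 0.6, 4.6]
opening: 0.0199
pos [0.4741 0.0256 0.0762] yaw -16.53 tilt [-0.  0. -1.] shift cm [10.15 -0.03 -0.06] turn z -0.03
```

```bash

python3 -m inch '[[[0,0,-0.03,0,0,0,1],[0.2,0,0,0,0,0,1],[0.2,0,0,0,0,0,1]]]'
python3 -m inch '[[[0.2,0,0,0,0,0,1],[0.2,0,0,0,0,0,1]]]'
python3 -m inch '[[[0.2,0,0,0,0,0,1],[0.2,0,0,0,0,0,1]]]'
python3 -m inch '[[[0.2,0,0,0,0,0,1],[0.2,0,0,0,0,0,1]]]'
python3 -c "
from h import *
delta((.5715,-.003,.0767),-16.5)"
```

```text
t: 11.7
tool_pos: [0.4778, 0.0245, 0.0764]
orientation: [-3.109, 0.452, 0.0]
force: [-2.7, 0.5, 1.9]
opening: 0.0196
t: 11.9
tool_pos: [0.4817, 0.0233, 0.0764]
orientation: [3.109, -0.452, -0.0]
force: [-2.0, 0.8, 2.8]
opening: 0.0198
t: 12.1
tool_pos: [0.4856, 0.0222, 0.0764]
orientation: [3.109, -0.452, -0.0]
force: [-2.6, 0.6, 3.0]
opening: 0.0199
t: 12.3
tool_pos: [0.4891, 0.0212, 0.0764]
orientation: [-3.109, 0.451, 0.001]
force: [-5.7, 2.4, 5.8]
opening: 0.0195
pos [0.4891 0.0212 0.0764] yaw -16.52 tilt [-0.001  0.    -1.   ] shift cm [ 8.59 -0.03 -0.04] turn z -0.02
```

```bash

python3 -m inch '[[[0,0,-0.02,0,0,0,1],[0.2,0,0,0,0,0,1]]]'
python3 -m inch '[[[0.2,0,0,0,0,0,1],[0.2,0,0,0,0,0,1]]]'
python3 -m inch '[[[0.2,0,0,0,0,0,1],[0.2,0,0,0,0,0,1]]]'
python3 -c "
from h import *
delta((.5715,-.003,.0767),-16.5)
C=cam('side');im=C['image']
a=crop(im,278,238,70,40,11);cv2.imwrite('pics/g.png',a)"
```

```text
t: 12.5
tool_pos: [0.4908, 0.0206, 0.0764]
orientation: [-3.109, 0.451, 0.002]
force: [-5.1, 2.2, 4.6]
opening: 0.0197
t: 12.7
tool_pos: [0.4945, 0.0196, 0.0765]
orientation: [-3.109, 0.451, 0.002]
force: [-5.0, 2.0, 4.8]
opening: 0.0197
t: 12.9
tool_pos: [0.4983, 0.0185, 0.0765]
orientation: [-3.109, 0.451, 0.003]
force: [-6.4, 1.9, 5.5]
opening: 0.0197
pos [0.4983 0.0185 0.0765] yaw -16.52 tilt [-0.002  0.    -1.   ] shift cm [ 7.63 -0.02 -0.03] turn z -0.02
```

View pics/g.png

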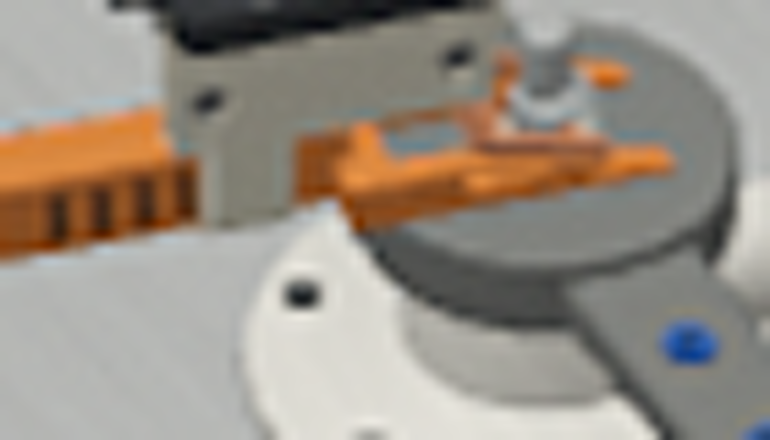

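```bash

python3 -m inch '[[[0.2,0,0,0,0,0,1],[0.2,0,0,0,0,0,1]]]'
python3 -m inch '[[[0.2,0,-0.01,0,0,0,1],[0.2,0,0,0,0,0,1]]]'
python3 -m inch '[[[0.2,0,0,0,0,0,1],[0.2,0,0,0,0,0,1]]]'
python3 -c "
from h import *
delta((.5715,-.003,.0767),-16.5)"
```

```text
t: 13.15
tool_pos: [0.5019, 0.0174, 0.0766]
orientation: [-3.109, 0.451, 0.004]
force: [-6.3, 2.5, 6.7]
opening: 0.0196
t: 13.35
tool_pos: [0.5059, 0.0162, 0.0765]
orientation: [-3.109, 0.451, 0.003]
force: [-5.4, 2.1, 4.2]
opening: 0.0198
t: 13.55
tool_pos: [0.5103, 0.0148, 0.0765]
orientation: [3.109, -0.451, -0.001]
force: [-2.7, 1.4, 1.8]
opening: 0.0198
pos [0.5103 0.0148 0.0765] yaw -16.52 tilt [-0.  0. -1.] shift cm [ 6.37 -0.03 -0.02] turn z -0.02
```

```bash

python3 -m inch '[[[0.2,0,0,0,0,0,1],[0.1,0,0,0,0,0,1]]]'
python3 -m inch '[[[0.2,0,0,0,0,0,1],[0.1,0,0,0,0,0,1]]]'
python3 -m inch '[[[0.2,0,0,0,0,0,1],[0.1,0,0,0,0,0,1]]]'
python3 - <<'E'
from h import *
delta((.5715,-.003,.0767),-16.5)
C=cam('side');im=C['image'];h=cv2.cvtColor(im,cv2.COLOR_BGR2HSV)
for y in range(236,262): print(y,' '.join('%2d'%min(h[y,x,0],99) if h[y,x,1]>110 else ' .' for x in range(315,345)))
E
```

```text
t: 13.75
tool_pos: [0.5135, 0.0138, 0.0766]
orientation: [3.109, -0.452, 0.0]
force: [-1.4, -0.1, 0.7]
opening: 0.0197
t: 13.95
tool_pos: [0.5163, 0.013, 0.0766]
orientation: [3.109, -0.452, -0.0]
force: [-1.2, 0.4, -0.1]
opening: 0.0196
t: 14.15
tool_pos: [0.5196, 0.0121, 0.0769]
orientation: [3.109, -0.452, 0.001]
force: [-0.0, 0.2, -1.0]
opening: 0.02
pos [0.5196 0.0121 0.0769] yaw -16.53 tilt [ 0.001 -0.    -1.   ] shift cm [ 5.41 -0.03  0.02] turn z -0.03
236  .  .  .  .  .  .  .  .  .  .  .  .  .  .  .  .  .  .  .  .  .  .  .  .  .  .  .  .  .  .
237  .  .  .  .  .  .  .  .  .  .  .  .  .  .  .  .  .  .  .  .  .  .  .  .  .  .  .  .  .  .
238  .  .  .  .  .  .  .  .  .  .  .  .  .  .  .  .  .  .  .  .  .  .  .  .  .  .  .  .  .  .
239  .  .  .  .  .  .  .  .  .  .  .  .  .  .  .  .  .  .  .  .  .  .  .  .  .  .  .  .  .  .
240  .  .  .  .  .  .  .  .  .  .  .  .  .  .  .  .  .  .  .  .  .  .  .  .  .  .  .  .  .  .
241  .  .  .  .  .  .  .  .  .  .  .  .  .  .  .  .  .  .  .  .  .  .  .  .  .  .  .  .  .  .
242  .  .  .  .  .  .  .  .  .  .  .  .  .  .  .  .  . 12 13 13 13 12 1
[... 1108 characters left out ...]
 13 13  .  .  .  .  .  .  .  .  .  .  .  .
255  .  .  . 13 13 13 13 13 13 13 13 13 13  .  .  .  .  .  .  .  .  .  .  .  .  .  .  .  .  .
256  .  .  . 12 12 13 13 12  .  .  .  .  .  .  .  .  .  .  .  .  .  .  .  .  .  .  .  .  .  .
257  .  .  .  .  .  .  .  .  .  .  .  .  .  .  .  .  .  .  .  .  .  .  .  .  .  .  .  .  .  .
258  .  .  .  .  .  .  .  .  .  .  .  .  .  .  .  .  .  .  .  .  .  .  .  .  .  .  .  .  .  .
259  .  .  .  .  .  .  .  .  .  .  .  .  .  .  .  .  .  .  .  .  .  .  .  .  .  .  .  .  .  .
260  .  .  .  .  .  .  .  .  .  .  .  .  .  .  .  .  .  .  .  .  .  .  .  .  .  .  .  .  .  .
261  .  .  .  .  .  .  .  .  .  .  .  .  .  .  .  .  .  .  .  .  .  .  .  .  .  .  .  .  .  .
```

```bash

python3 -m inch '[[[0,0,-0.1,0,0,0,1],[0,0,-0.1,0,0,0,1],[0,0,0,0,0,0,1]]]'
python3 -m inch '[[[0,0,-0.2,0,0,0,1],[0,0,-0.2,0,0,0,1],[0,0,0,0,0,0,1]]]'
python3 -m inch '[[[0,0,-0.3,0,0,0,1],[0,0,-0.3,0,0,0,1],[0,0,0,0,0,0,1]]]'
python3 -c "
from h import *
C=cam('side');im=C['image']
a=crop(im,278,218,70,50,11);cv2.imwrite('pics/k.png',a)"
```

```text
t: 14.5
tool_pos: [0.5192, 0.0123, 0.079]
orientation: [-3.109, 0.452, -0.001]
force: [0.1, -0.3, -1.0]
opening: 0.0197
t: 14.8
tool_pos: [0.5194, 0.0123, 0.0832]
orientation: [-3.109, 0.451, -0.001]
force: [0.0, 0.2, -0.9]
opening: 0.0198
t: 15.1
tool_pos: [0.5195, 0.0123, 0.0894]
orientation: [-3.109, 0.452, -0.002]
force: [-0.3, -0.5, -1.1]
opening: 0.0199
```

View pics/k.png

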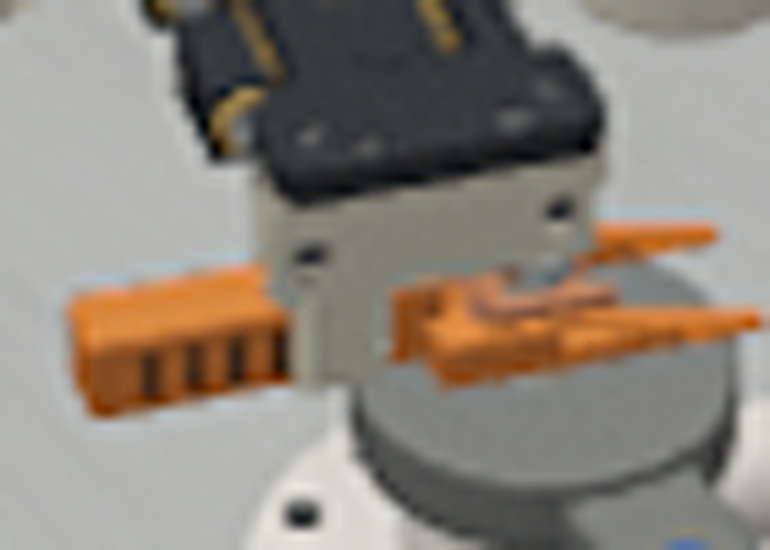

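```bash

python3 -m inch '[[[0,0,-0.5,0,0,0,1],[0,0,-0.8,0,0,0,1],[0,0,-1.0,0,0,0,1],[0,0,-1.2,0,0,0,1],[0,0,-1.2,0,0,0,1]]]'
python3 -m inch '[[[0,0,-1.2,0,0,0,1],[0,0,-1,0,0,0,1],[0,0,-0.6,0,0,0,1],[0,0,0,0,0,0,1]]]'
python3 -m inch '[[[-0.3,-0.45,0,0,0,0,1],[-0.7,-1.0,0,0,0,0,1],[-1.1,-1.6,0,0,0,0,1],[-1.5,-2.2,0,0,0,0,1],[-1.6,-2.4,0,0,0,0,1]]]'
python3 -m inch '[[[-1.6,-2.4,0,0,0,0,1],[-1.6,-2.4,0,0,0,0,1],[-1.6,-2.4,0,0,0,0,1],[-1.6,-2.4,0,0,0,0,1],[-1.5,-2.2,0,0,0,0,1]]]'
python3 -m inch '[[[-1.2,-1.8,0,0,0,0,1],[-0.9,-1.4,0,0,0,0,1],[-0.5,-0.75,0,0,0,0,1],[-0.2,-0.3,0,0,0,-1,1],[0,0,0,0,0,-2.5,1]]]'
python3 -m inch '[[[0,0,0,0,0,-4,1],[0,0,0,0,0,-5,1],[0,0,0,0,0,-6,1],[0,0,0,0,0,-6,1],[0,0,0,0,0,-6,1]]]'
python3 -m inch '[[[0,0,0,0,0,-6,1],[0,0,0,0,0,-6,1],[0,0,0,0,0,-4,1],[0,0,0,0,0,-2,1],[0,0,0,0,0,-1,1]]]'
python3 - <<'E'
from h import *
delta((.434,.2855,.113),33)
C=cam('side');cv2.imwrite('pics/l.png',crop(C["image"],180,120,160,120,5))
cv2.imwrite('pics/lt.png',cam("top")["image"])
E
```

```text
t: 15.65
tool_pos: [0.5193, 0.0123, 0.1372]
orientation: [-3.109, 0.452, -0.001]
force: [0.1, 0.8, -1.2]
opening: 0.0193
t: 16.05
tool_pos: [0.5198, 0.0122, 0.165]
orientation: [-3.109, 0.451, -0.003]
force: [0.3, -0.5, -1.2]
opening: 0.0195
t: 16.55
tool_pos: [0.4898, 0.1017, 0.163]
orientation: [3.109, -0.453, -0.002]
force: [-0.3, 0.6, -1.2]
opening: 0.0197
t: 17.05
tool_pos: [0.4471, 0.2378, 0.163]
orientation: [3.109, -0.45, -0.002]
force: [0.8, -0.2, -1.2]
opening: 0.0196
t: 17.55
tool_pos: [0.4335, 0.2849, 0.1633]
orientation: [3.121, -0.353, -0.001]
force: [-0.2, 0.2, -0.6]
opening: 0.0198
t: 18.05
tool_pos: [0.434, 0.284, 0.1635]
orientation: [3.117, 0.389, -0.001]
force: [-0.0, 0.1, -0.4]
opening: 0.0197
t: 18.55
tool_pos: [0.434, 0.2841, 0.1635]
orientation: [3.012, 0.893, -0.001]
force: [1.1, 0.8, -1.7]
opening: 0.0199
pos [0.434  0.2841 0.1635] yaw 33.03 tilt [-0. -0. -1.] shift cm [ 0.07 -0.12  5.05] turn z 0.03
```

```bash
python3 - <<'E'
from h import *
C=cam('side');im=C['image'];h=cv2.cvtColor(im,cv2.COLOR_BGR2HSV)
t,R=tool()
def pr(x,y,z): return proj(C,t+R@np.array([x,-y,.0027-z]))[0].round(0)
print("fork corner",pr(.0535,-.02,.0125),pr(.0535,.02,.0125),"tips",pr(.103,-.0165,.001),pr(.103,.0165,.001))
u,v=pr(.055,0,.0145).astype(int);print(u,v)
for y in range(v-14,v+14): print(y,''.join(('C' if h[y,x,0]<12 else 'o') if h[y,x,1]>100 and h[y,x,0]<20 else '.' for x in range(u-30,u+30)))
# dish: white rim check by projecting
print("dish corners proj",proj(C,[(.502+a*.085,.3295+b*.07,.035) for a,b in((1,1),(1,-1),(-1,-1),(-1,1))]).round(0).tolist())
g=cv2.cvtColor(im,cv2.COLOR_BGR2GRAY)
def last(a): return a
m=cv2.inRange(h,(10,12,150),(30,60,255));k,l,st,ce=cv2.connectedComponentsWithStats(m)
print([st[i].tolist() for i in range(1,k) if st[i,4]>300])
E
```

```text
fork corner [240. 174.] [228. 170.] tips [248. 168.] [238. 166.]
234 171
157 ............................................................
158 ............................................................
159 .......o....................................................
160 ............................................................
161 .......................o....................................
162 ............................................................
163 ............................................................
164 ............................................................
165 ............................................................
166 ............................................................
167 ................................Coo.........................
168 ..............................Cooo..........................
169 .............................oooo.........ooC...............
170 ..............................oo........ooooo...............
171 ..............................o....CCC.ooooo................
172 ..................................CCCoooooC.....
[... 698 characters left out ...]
.............................
184 ..........oooooooooooC......................................
dish corners proj [[256.0, 188.0], [280.0, 210.0], [227.0, 230.0], [206.0, 206.0]]
[[11, 0, 189, 38, 3318], [316, 0, 324, 152, 28728], [555, 0, 27, 21, 425], [577, 0, 32, 29, 642], [602, 1, 34, 35, 795], [143, 9, 93, 53, 947], [54, 103, 23, 22, 344], [624, 104, 16, 31, 330], [576, 130, 64, 111, 3891], [330, 160, 22, 26, 312], [207, 189, 74, 47, 1233], [1, 200, 99, 58, 1409], [55, 230, 53, 52, 494], [301, 257, 42, 32, 481], [47, 314, 128, 109, 4163], [546, 338, 80, 59, 1220], [523, 361, 70, 55, 660], [516, 375, 58, 54, 578], [486, 386, 59, 52, 601], [466, 399, 68, 61, 613], [439, 443, 81, 37, 1929]]
```

```bash

python3 -m inch '[[[0,-0.1,0.6,0,0,0,1],[0,0,1.3,0,0,0,1],[0,0,1.5,0,0,0,1],[0,0,1.2,0,0,0,1],[0,0,0.4,0,0,0,1]]]'
python3 -m inch '[[[0,0,0,0,-3,0,1],[0,0,0,0,-6,0,1],[0,0,0,0,-8,0,1],[0,0,0,0,-8,0,1],[0,0,0,0,-5,0,1]]]'
python3 -c "
from h import *
t,R=tool();print(robot.read_state()['q'].round(2),'wedge dir',R[:,0].round(3),'tips',(t+R@[.103,0,.0027]).round(3))"
```

```text
t: 19.2
tool_pos: [0.432, 0.2848, 0.1108]
orientation: [3.012, 0.891, -0.006]
force: [-0.8, 0.7, -1.7]
opening: 0.0199
t: 19.7
tool_pos: [0.434, 0.2858, 0.1131]
orientation: [2.778, 0.822, -0.752]
force: [-0.1, -0.8, -1.8]
opening: 0.0197
[ 0.51  0.53  1.29 -0.04  1.85  1.5 ] wedge dir [ 0.724  0.47  -0.504] tips [0.507 0.334 0.059]
```

```bash

python3 -m inch '[[[0,0,0,0,-5,0,1],[0,0,0,0,-5,0,1],[0,0,0,0,-5,0,1],[0,0,0,0,-5,0,1],[0,0,0,0,-4,0,1]]]'
python3 -m inch '[[[0,0,0,0,0,0,1],[0,0,0,0,0,0,1],[0,0,0,0,0,0,1],[0,0,0,0,0,0,1],[0,0,0,0,0,0,1]]]'
python3 - <<'E'
from h import *
t,R=tool();print('wedge dir',R[:,0].round(3),'tips',(t+R@[.103,0,.0027]).round(3))
C=cam('side');im=C['image'];h=cv2.cvtColor(im,cv2.COLOR_BGR2HSV)
for y in range(178,238): 
    s=''.join(('C' if h[y,x,0]<12 else 'o') if h[y,x,1]>100 and h[y,x,0]<20 else '.' for x in range(205,285))
    if s.strip('.'): print(y,s)
E
```

```text
t: 20.2
tool_pos: [0.4336, 0.2856, 0.1127]
orientation: [2.481, 0.734, -1.27]
force: [-0.2, -0.2, -1.1]
opening: 0.0197
t: 20.7
tool_pos: [0.4339, 0.2858, 0.1151]
orientation: [2.487, 0.736, -1.262]
force: [0.0, 0.1, -1.2]
opening: 0.02
wedge dir [ 0.495  0.321 -0.807] tips [0.483 0.318 0.03 ]
185 .............ooC................................................................
186 .............oooooo.............................................................
187 ............oooooooo............................................................
188 ............ooooooooCC..........................................................
189 ............ooooooooooo.........................................................
190 ...........oooooooooooo.........................................................
191 ...........ooooooooooooC........................................................
192 ...........oooooooooooooC.......................................................
193 ............ooooooCooooooo......................................................
194 .............oooooooooooo...........
[... 1554 characters left out ...]
....................
213 ....................................ooo.........................................
214 ....................................Cooo........................................
215 ...................................CC...........................................
216 ..................................C........CCC..................................
217 .................................CC........CC...................................
218 ................................CCCC..C....CC...................................
219 ..................................CCCCCC..CC....................................
220 ......................................CCCCC.....................................
```

```bash

python3 -m inch '[[[-0.5,0,0,0,0,0,1],[-1,0,0,0,0,0,1],[-2,0,0,0,0,0,1],[-2,0,0,0,0,0,1],[-1.5,0,0,0,0,0,1]]]'
python3 -m inch '[[[0,0,0,0,4,0,1],[0,0,0,0,8,0,1],[0,0,0,0,8,0,1],[0,0,0,0,8,0,1],[0,0,0,0,8,0,1]]]'
python3 -m inch '[[[0,0,0,0,8,0,1],[0,0,0,0,8,0,1],[0,0,0,0,2,0,1],[0,0,0,0,0,0,1],[0,0,0,0,0,0,1]]]'
python3 - <<'E'
from h import *
delta((.471,-.344,.12),2.9)
C=cam('side');T=cam('top')
for C,b in((C,(200,185,285,240)),(T,(160,220,235,300))):
    h=cv2.cvtColor(C["image"],cv2.COLOR_BGR2HSV)
    m=cv2.inRange(h,(0,100,50),(20,255,255));u0,v0,u1,v1=b;ys,xs=np.nonzero(m[v0:v1,u0:u1]);
    P=ray(C,np.c_[xs+u0,ys+v0],.007)
    print(len(xs),xs.min()+u0,xs.max()+u0,ys.min()+v0,ys.max()+v0,P.min(0).round(3),P.max(0).round(3)) if len(xs) else print('none')
E
```

```text
t: 21.25
tool_pos: [0.3985, 0.2628, 0.1721]
orientation: [2.485, 0.735, -1.264]
force: [0.4, -0.2, -0.7]
opening: 0.0199
t: 21.75
tool_pos: [0.3994, 0.2634, 0.1719]
orientation: [2.898, 0.858, -0.446]
force: [0.1, -0.3, -0.3]
opening: 0.0196
t: 22.25
tool_pos: [0.3988, 0.263, 0.1712]
orientation: [3.012, 0.891, 0.001]
force: [-0.2, 0.1, -0.8]
opening: 0.0199
pos [0.3988 0.263  0.1712] yaw 32.97 tilt [ 0. -0. -1.] shift cm [-26.98  54.85   5.12] turn z 30.07
243 201 250 185 220 [0.432 0.305 0.007] [0.543 0.539 0.007]
57 198 220 255 295 [0.412 0.267 0.007] [0.522 0.328 0.007]
```

```bash

python3 -m inch '[[[-1,2,0,0,0,0,1],[-1.95,4,0,0,0,0,1],[-1.95,4,0,0,0,0,1],[-1.95,4,0,0,0,0,1],[-1.95,4,0,0,0,0,1]]]'
python3 -m inch '[[[-1.95,4,0,0,0,0,1],[-1.95,4,0,0,0,0,1],[-1.95,4,0,0,0,0,1],[-1.95,4,0,0,0,0,1],[-1.95,4,0,0,0,0,1]]]'
python3 -m inch '[[[-1.95,4,0,0,0,0,1],[-1.95,4,0,0,0,0,1],[-1.95,4,0,0,0,0,1],[-1.95,4,0,0,0,0,1],[-0.6,0.85,0,0,0,0,1]]]'
python3 -m inch '[[[0,0,0,0,0,7.5,1],[0,0,0,0,0,7.5,1],[0,0,0,0,0,7.5,1],[0,0,0,0,0,7.5,1],[0,0,0,0,0,0,1]]]'
python3 -m inch '[[[0,0,3,0,0,0,1],[0,0,4,0,0,0,1],[0,0,4,0,0,0,1],[0,0,1,0,0,0,1],[0,0,0,0,0,0,1]]]'
python3 -c "
from h import *
delta((.471,-.344,.0075),2.9)"
```

```text
t: 22.85
tool_pos: [0.4234, 0.0627, 0.1703]
orientation: [-3.012, -0.892, 0.002]
force: [0.8, -0.5, -1.1]
opening: 0.0195
t: 23.35
tool_pos: [0.4505, -0.1587, 0.1701]
orientation: [-3.012, -0.891, 0.002]
force: [0.9, 0.2, -0.3]
opening: 0.0199
t: 23.85
tool_pos: [0.4713, -0.3481, 0.169]
orientation: [-3.013, -0.887, 0.003]
force: [0.1, 0.8, -1.2]
opening: 0.0197
t: 24.35
tool_pos: [0.4717, -0.3433, 0.1696]
orientation: [-3.139, -0.079, 0.002]
force: [-0.3, 0.3, -0.8]
opening: 0.02
t: 24.85
tool_pos: [0.4701, -0.3423, 0.0482]
orientation: [-3.137, -0.085, 0.006]
force: [0.2, -0.6, 0.2]
opening: 0.0196
pos [ 0.4701 -0.3423  0.0482] yaw 3.11 tilt [-0.004  0.003 -1.   ] shift cm [0.09 0.19 4.07] turn z 0.21
```

```bash

python3 -m inch '[[[0,0,2,0,0,0,1],[0,0,1.2,0,0,0,1],[0,0,0.4,0,0,0,1],[0,0,0.2,0,0,0,1],[0,0,0,0,0,0,1]]]'
python3 -m inch '[[[0,0,0.1,0,0,0,1],[0,0,0,0,0,0,1],[0,0,0,0,0,0,1]]]'
python3 -m inch '[[[0,0,0.05,0,0,0,1],[0,0,0,0,0,0,1]]]'
```

```text
t: 25.35
tool_pos: [0.4718, -0.344, 0.0132]
orientation: [3.14, 0.082, 0.001]
force: [0.4, -0.2, -0.8]
opening: 0.0198
t: 25.65
tool_pos: [0.4716, -0.3438, 0.0118]
orientation: [3.14, 0.082, 0.001]
force: [0.8, -0.1, -0.2]
opening: 0.0195
t: 25.85
tool_pos: [0.4714, -0.3437, 0.0109]
orientation: [3.14, 0.082, 0.0]
force: [-0.6, -0.0, -0.7]
opening: 0.0194
```

```bash

python3 -m inch '[[[0,0,0.2,0,0,0,1],[0,0,0.1,0,0,0,1],[0,0,0.08,0,0,0,1],[0,0,0,0,0,0,1]]]'
python3 -m inch '[[[0,0,0.03,0,0,0,1],[0,0,0,0,0,0,1]]]'
python3 -m inch '[[[0,0,0.03,0,0,0,1],[0,0,0,0,0,0,1]]]'
```

```text
t: 26.25
tool_pos: [0.4713, -0.3436, 0.0068]
orientation: [-3.14, -0.081, 0.0]
force: [-0.5, -0.6, -1.0]
opening: 0.0199
t: 26.45
tool_pos: [0.4714, -0.3437, 0.0067]
orientation: [-3.141, -0.081, 0.0]
force: [0.1, 1.0, -0.8]
opening: 0.0202
t: 26.65
tool_pos: [0.4715, -0.3437, 0.0066]
orientation: [3.14, 0.081, 0.0]
force: [-1.1, -0.0, 0.8]
opening: 0.02
```

```bash

python3 -m inch '[[[0,0,0,0,0,0,0.4],[0,0,0,0,0,0,0],[0,0,0,0,0,0,-1],[0,0,0,0,0,0,-1],[0,0,0,0,0,0,-1]]]'
python3 -m inch '[[[0,0,0,0,0,0,-1],[0,0,0,0,0,0,-1],[0,0,-1,0,0,0,-1],[0,0,-3,0,0,0,-1],[0,0,-4,0,0,0,-1]]]'
python3 -m inch '[[[0,0,-5,0,0,0,-1],[0,0,-5,0,0,0,-1],[-3,0,0,0,0,0,-1],[-4,-2,0,0,0,0,-1],[-2,-4,0,0,0,0,-1]]]'
python3 -m inch '[[[0,-5,0,0,0,0,-1],[0,-5,0,0,0,0,-1],[0,-5,0,0,0,0,-1],[0,0,0,0,0,0,-1],[0,0,0,0,0,0,-1]]]'
python3 - <<'E'
from h import *
C=cam('side');T=cam('top')
cv2.imwrite('pics/end.png',np.hstack([cv2.resize(T["image"][80:380,:],(400,300))[:, :],crop(C["image"],180,160,200,150,2)])) 
a=cv2.resize(crop(T["image"],150,180,330,140,2),(790,335));b=cv2.resize(crop(C["image"],190,170,260,250,1),None,fx=1,fy=1)
can=np.zeros((600,800,3),np.uint8);can[:335,:790]=a
can[340:600,:260]=cv2.resize(crop(C["image"],200,180,90,60,3),(260,260))[:260]
can[340:600,270:530]=cv2.resize(crop(C["image"],290,210,90,90,3),(260,260))
can[340:600,540:800]=cv2.resize(crop(C["image"],325,325,120,95,3),(260,260))
cv2.imwrite('pics/end.png',can)
E
```

```text
t: 27.15
tool_pos: [0.4714, -0.3437, 0.0065]
orientation: [3.141, 0.082, 0.0]
force: [-0.6, -0.4, 0.6]
opening: 0.0551
t: 27.65
tool_pos: [0.4699, -0.3423, 0.0857]
orientation: [-3.137, -0.081, 0.005]
force: [0.6, -0.4, 0.3]
opening: 0.092
t: 28.15
tool_pos: [0.3766, -0.2896, 0.1876]
orientation: [3.139, 0.077, 0.001]
force: [-0.0, 1.0, 1.0]
opening: 0.0931
t: 28.65
tool_pos: [0.371, -0.1379, 0.1875]
orientation: [3.139, 0.086, 0.003]
force: [-0.4, -0.5, 0.2]
opening: 0.0926
```

View pics/end.png

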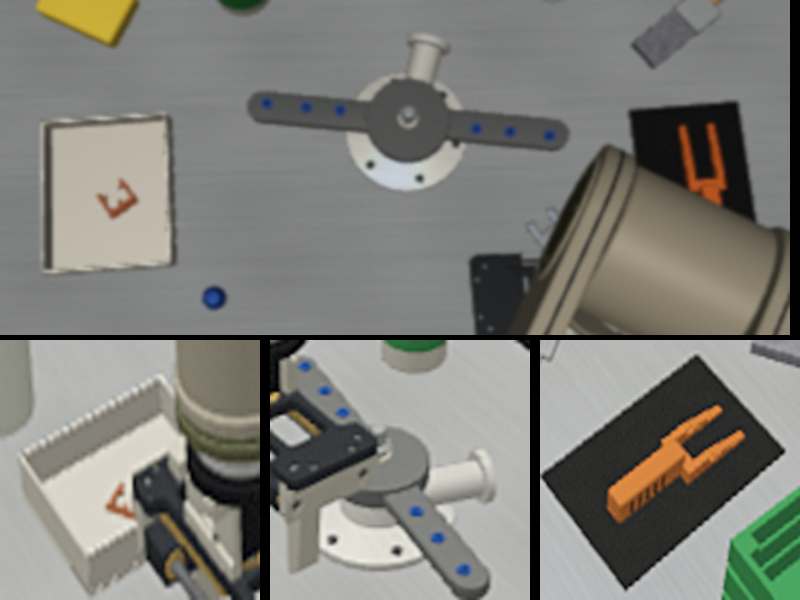

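The last picture shows the clip lying flat in the dish and the wedge flat on the mat. The wash arm and the blue cap have not moved, and the robot is clear.

```bash
python3 -c "
from plant import robot
print(robot.close_job())"
```

```text
the job is handed in; nothing more can be done
None
```

The clip is off the spindle and lying flat in the white dish, and the wedge is back flat on the black mat. The job was handed in at about 29 s of the 72 s allowed.

- **Which wedge:** I took the one on the mat, at y ≈ -0.34 m. The look-alike lies farther right, at y ≈ -0.49 m.
- **Spreading the clip:** The wedge slid lightly on the hub under the bridge until its tips were about 49 mm past the spindle axis. The push read at most about 7 N and the vertical force at most about 7 N. Both fell to about zero, and the clip then rode up on the prongs. The fingers never touched the clip.
- **Placing the clip:** I tilted the wedge tips down over the dish and the clip slid off.
- **Last checks:** The final picture shows the clip inside the dish, the wedge flat on the mat, and the wash arm and nozzle cap in place. The other loose things were not checked one by one. The gripper was open, clear of everything, with force readings at noise level.
- **Disagreements:** The two cameras differed by about 2 mm on the spindle axis and about 4° on the clip's heading. I settled these by comparing the held wedge with the clip in the side view. No check failed.

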